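Strip a fan-cooled module computer and lay out its parts

TASK

Take the bare computer standing on the steel pan apart from the top down, one part at a time: fan into the middle of the round dish, finned heat sink into the middle of the rimmed tray, the small compute module lengthways on the middle of the black rubber pad, and last the long carrier board onto the two jaws of the board holder, between their end lips, lengthways and centred. Every part ends flat and the same way up as it came off; set the parts down, do not drop them. Leave the bottle and the tweezer pot where they stand.

Things in the scene. Friction and masses are not known exactly. Their poses are not given: they have to be found in the camera images.
- fan_center (a point): Fan, the top of the stack: black square axial fan, 40 x 40 x 20 mm high, about 50 g. Rests loosely (screws are out) on the heat sink's fin tops. The point is its centre, 10 mm above its underside; z up, x and y along its sides.
- sink_center (a point): Finned aluminium heat sink, second in the stack: 56 mm (x, along the fins) x 44 mm (y) x 25 mm high, about 100 g. The point is its centre, 12.5 mm above its underside. It rests loosely on the module's chip, between the module's rails (25 to 28 mm either side in y), which reach 3 mm above the sink's underside.
- module_center (a point): Compute module, third in the stack: green board 86 mm (x) x 56 mm (y), 12 mm high, about 70 g. It stands on two plug strips under it (5 mm high, y = +-16 mm); board and steel edge rails take up the 5 to 12 mm above the underside: grip these across y. The point is its centre, 6 mm above the underside. In the stack its board edges hang 9 mm clear above the carrier's rails.
- carrier_center (a point): Carrier board, lowest in the stack: long green board 140 (x) x 64 (y) mm, about 130 g, 6 mm high at its steel-railed long edges; ports to 17 mm high at both ends. Grip across y at mid-length. The point is its middle, 3 mm above its underside, which lies 18 mm above the bench on four posts in a fixed steel pan (176 x 120 mm, centred under it, floor 2 mm, rim 6 mm high).
- dish_floor (a point): Round steel parts dish, fixed, 120 mm across, rim 10 mm high, inner floor about 100 mm across. The point is the centre of its inner floor, 3 mm above the bench.
- tray_floor (a point): Rectangular grey plastic tray with a low rim, fixed, 122 mm (x) x 98 mm (y) outside, rim 10 mm high, walls 3 mm. The point is the centre of its inner floor, 3 mm above the bench.
- pad_top (a point): Flat black ribbed rubber pad, fixed, 116 mm (x, its length) x 82 mm (y) x 10 mm high. The point is the centre of its top face.
- holder_seat (a point): Aluminium board holder, fixed: two jaws 110 mm apart along x, each 80 mm wide (y), joined by two rods (y = +-18 mm, tops 19 mm above the bench). Each jaw has a flat ledge 28 mm above the bench and an upright end lip 8 mm higher; 156 mm between the lips, 16 mm more than the carrier's length. The point is midway between the jaws at ledge height; x runs from jaw to jaw.
- bottle: Bystander: white plastic solvent bottle, 44 mm across, 105 mm high, loose. Origin at the centre of its underside.
- pot: Bystander: white square pot, 50 x 50 x 60 mm, with black tweezers standing in it to 100 mm, loose. Origin at the centre of its underside.

How it is judged:
By the outcome, as a careful person would: the job done as asked, in the order asked, and still so for the second after the job is handed in, with the robot touching nothing.
It also fails if it takes over 131 s, if anything falls off the work surface, if the arm or the gripper's body presses on something with over 40 N, if the wrist force passes 120 N, or if a joint passes its speed limit or range.

ROBOT

A 6-joint arm with a two-finger parallel gripper is mounted at the origin on the work surface. World frame = base frame: x ahead of the robot, y to its left, z up, the work surface at z = 0. Lengths are in m, angles in rad, forces in N, time in s.
With the tool pointing down it reaches from about 0.35 to 0.875 m from the base axis. Payload 15.5 kg.
Tool frame: the origin (TCP) lies on the centre line of the jaws, within the pads' length; the fingertips stand 8 mm ahead of it and the grasp point (between the pads) lies 11 mm behind it; z points along the fingers, y is the direction in which the jaws open and shut (so a half turn about z gives the same grasp; the last joint's range is limited). The gripper opens to 85 mm and grips with 20 to 120 N. Pads are 22 mm wide; open, the fingers measure 114 mm over their backs; the gripper's body (76 mm by 85 mm) begins 54 mm behind the grasp point. The pads swing forward as they close: fully open they stand 13 mm farther back than shut.
Start: joints at [-1.218, 0.494, 1.345, -0, 1.302, -0.096], TCP at [0.271, -0.563, 0.239] pointing down, gripper open.
Joint ranges: [-2.91, 2.91], [-0.82, 2.16], [0.22, 2.67], [-1.22, 4.37], [0.12, 2.79], [-3.08, 3.08]. Speed limits (rad/s): [1.89, 1.89, 2.57, 3.01, 3.01, 3.01].

INTERFACE

Orientations are given as a unit quaternion [w, x, y, z].
In Python, from cell import * gives the robot as it stands.
- The arm moves only by the tool apply_moves, never from a script. Its argument "motion" is a list that holds one entry, the list of rows, each a list of 6 numbers: the shift along the tool's x, y, z in mm, then the turn, a rotation vector about the tool's x, y, z in degrees. A call has 1 to 8 rows; each row is the pose to reach, as a shift and turn from the pose commanded when the call began, along the tool's axes at that moment; what a row does not reach only later rows make up. A row lasts 1/12 s, in which the tool goes at most 41.7 mm and 7.16 degrees, less where a joint would pass 70% of its speed; a pose out of reach is approached as far as the arm can. A call with a gripper value outside its range is refused whole. "jaw" is the closure, from -1 (fully open) to 1 (shut), set as the call begins (left out, the last holds). The fingers move at their own pace and stop on an object; the grip force is fixed at half the most. Time passes only in rows, so rows that repeat a pose let the fingers close. It gives the time, the measured TCP pose, the force and the opening at its end, in the units of the state.
- get_state(): the state, without advancing time (a new reading comes with each control period).
- grab_frame(name): name is "scene" or "side" or "wrist"; returns a dict with "color" (384x512x3 uint8, red, green, blue), "camera_matrix" (3x3 intrinsics, pixels), "world_from_camera" (4x4, takes a point from camera to world coordinates); the wrist camera has in their place "mount" (4x4, takes a point from camera to tool coordinates, whose origin is the TCP and whose axes are the flange's). Camera axes: x right, y up, looking along -z (the intrinsics and any distortion apply to the point x, -y, -z); pixel columns grow to the right and rows downward; lengths in m; the calibration is good to about 2 mm. A picture is of the moment at which its call begins: read the wrist's pose just before it. There is no depth.
- sign_off(): hands the job in, once; it reports no verdict.
The state is a dict: "time": time; "qpos": joint angles; "qd": joint speeds; "effort": joint torques, N m; "ee_pos": TCP position; "ee_rot": TCP orientation; "wrist_force": force on the tool from outside, world axes, zero at the start; "wrist_torque": the same for the moment, N m; "opening": opening from 0.0 (shut) to 1.0 (fully open).
Only numpy, scipy, OpenCV 4.12 (cv2) and the standard library are available. Lean on these libraries where they do the work, as an engineer would, in place of code of your own. Each camera call takes 0.05 s, during which the arm holds its last target. There are 200 camera calls.

## Working session

There is one attempt and no reset: what is moved stays moved. The work goes in short steps, Python scripts to look and compute and a tool call to move; the robot and the scene stay as the last step left them, time stands still between calls to the robot, and variables do not carry over. Pictures are saved under pics/ and viewed, about 12 in all and at most 16, crops included, and the job is handed in when it is done.

Besides the shell and the picture viewer there is one more tool, called after "Emit:" as name([rows], argument=value, ...), one row to a line, values as JSON. apply_moves: Moves the arm, as the interface text tells. Its arguments: {"type":"object","properties":{"motion":{"type":"array","items":{"type":"array","items":{"type":"array","items":{"type":"number"}}}},"jaw":{"type":"number"}},"required":["motion"]}

```bash
ls; mkdir -p pics
python3 - <<'E'
from cell import *
import cv2
s=get_state();print({k:s[k] for k in('time','ee_pos','ee_rot','opening','qpos')})
for n in('scene','side','wrist'):
    f=grab_frame(n);cv2.imwrite(f'pics/{n}0.png',cv2.resize(f['color'][:,:,::-1],(800,600),interpolation=cv2.INTER_CUBIC))
    print(n,f['camera_matrix'].round(1).tolist(),[ (k,f[k].round(3).tolist()) for k in f if k in('world_from_camera','mount')],[k for k in f])
E
```

```text
pics
{'time': 0.0, 'ee_pos': array([ 0.2705197 , -0.56303188,  0.23869595]), 'ee_rot': array([-5.98285735e-04,  9.75034756e-01,  2.22051482e-01, -7.07395057e-05]), 'opening': 0.9990368281320314, 'qpos': array([-1.21846058e+00,  4.94176823e-01,  1.34615546e+00,  1.34046413e-05,
        1.30246520e+00, -9.55038543e-02])}
scene [[381.9, 0.0, 258.3], [0.0, 381.9, 190.7], [0.0, 0.0, 1.0]] [('world_from_camera', [[0.802, -0.36, 0.476, 1.111], [0.597, 0.474, -0.647, -0.789], [0.007, 0.803, 0.596, 0.801], [0.0, 0.0, 0.0, 1.0]])] ['color', 'camera_matrix', 'world_from_camera']
side [[425.4, 0.0, 251.0], [0.0, 425.4, 191.8], [0.0, 0.0, 1.0]] [('world_from_camera', [[-0.997, 0.042, -0.062, 0.444], [-0.075, -0.526, 0.847, 1.046], [0.003, 0.85, 0.527, 0.71], [0.0, 0.0, 0.0, 1.0]])] ['color', 'camera_matrix', 'world_from_camera']
wrist [[310.0, 0.0, 254.7], [0.0, 310.0, 192.7], [0.0, 0.0, 1.0]] [('mount', [[0.001, 0.956, 0.293, 0.075], [1.0, -0.001, -0.001, 0.0], [-0.0, 0.293, -0.956, -0.135], [0.0, 0.0, 0.0, 1.0]])] ['color', 'camera_matrix', 'mount']
```

View pics/scene0.png

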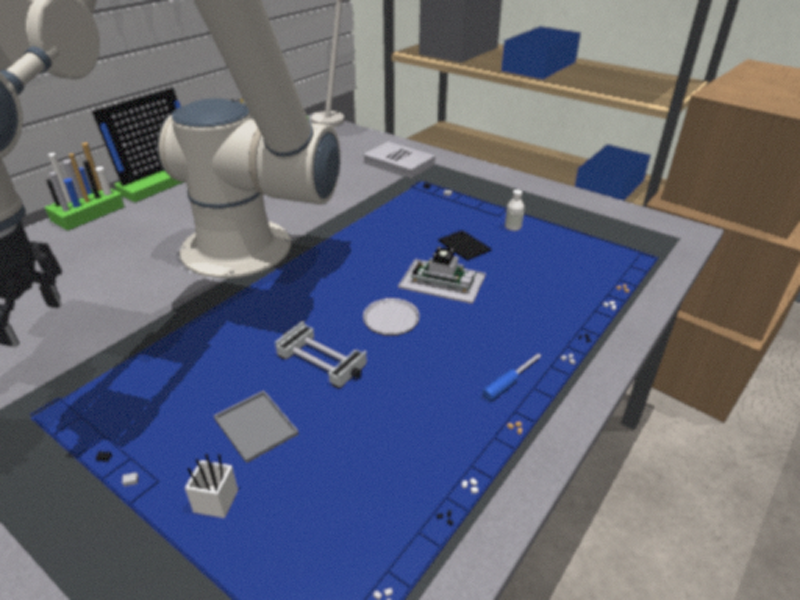

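View pics/side0.png

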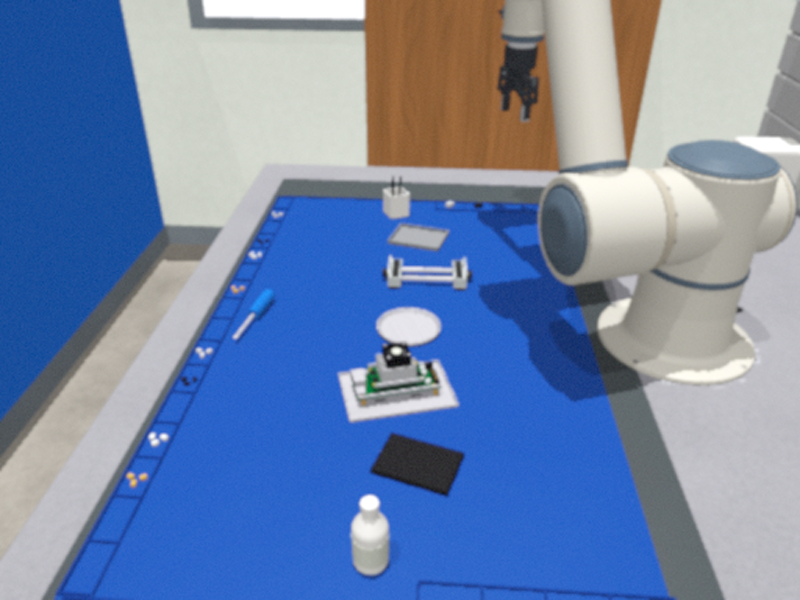

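The scene view shows the stack on the pan at about (443,275), pad (465,245), dish (391,316), holder (321,353) and tray (256,425). The side view shows the same things at (398,385), (419,463), (409,326), (427,272) and (419,237). The bottle is at (370,570) and the pot at (397,212).

```bash
cat > h.py <<'E'
from cell import *
import cv2, numpy as np
from scipy.spatial.transform import Rotation as R
def rot(q): return R.from_quat(np.roll(q,-1)).as_matrix()
def tool():
    s=get_state();T=np.eye(4);T[:3,:3]=rot(s['ee_rot']);T[:3,3]=s['ee_pos'];return s,T
K={'scene':None}
def ray(K,W,px,z):
    d=W[:3,:3]@np.array([(px[0]-K[0,2])/K[0,0],-(px[1]-K[1,2])/K[1,1],-1]);o=W[:3,3]
    return o+d*(z-o[2])/d[2]
def proj(K,W,p):
    c=np.linalg.inv(W)@np.r_[p,1];return np.array([K[0,2]+K[0,0]*c[0]/-c[2],K[1,2]-K[1,1]*c[1]/-c[2]])
E
python3 - <<'E'
from h import *
P={'side':{'pan':[(338,368,2),(441,361,2),(458,408,2),(346,417,2)],'fan':[(397,350,.09)],'dish':[(409,326,.008)],'tray':[(419,237,.005)],'pad':[(393,435,.01),(464,455,.01),(448,492,.01),(372,470,.01)],'hold':[(394,265,.03),(461,265,.03)],'bottle':[(370,570,0)],'pot':[(397,214,0)]},
'scene':{'pan':[(412,262,2),(486,272,2),(472,300,2),(400,287,2)],'dish':[(391,316,.008)],'tray':[(263,391,.01),(298,431,.01),(250,460,.01),(214,421,.01)],'pad':[(465,232,.01),(491,245,.01),(466,259,.01),(440,241,.01)],'hold':[(295,336,.03),(347,364,.03)],'bottle':[(514,227,0)],'pot':[(210,510,0)]}}
for n in P:
    f=grab_frame(n)
    for k,v in P[n].items():
        w=np.array([ray(f['camera_matrix'],f['world_from_camera'],((a+.5)/1.5625-.5,(b+.5)/1.5625-.5),.006 if z==2 else z) for a,b,z in v])
        print(n,k,w.mean(0).round(3), w[:,:2].round(3).tolist())
E
```

```text
side pan [0.501 0.188 0.006] [[0.604, 0.144], [0.427, 0.11], [0.399, 0.232], [0.573, 0.266]]
side fan [0.499 0.198 0.09 ] [[0.499, 0.198]]
side dish [0.489 0.008 0.008] [[0.489, 0.008]]
side tray [ 0.486 -0.375  0.005] [[0.486, -0.375]]
side pad [0.456 0.358 0.01 ] [[0.497, 0.305], [0.391, 0.338], [0.414, 0.41], [0.521, 0.378]]
side hold [ 0.461 -0.193  0.03 ] [[0.531, -0.187], [0.39, -0.199]]
side bottle [0.508 0.532 0.   ] [[0.508, 0.532]]
side pot [ 0.547 -0.512  0.   ] [[0.547, -0.512]]
scene pan [0.504 0.187 0.006] [[0.403, 0.206], [0.569, 0.277], [0.601, 0.161], [0.443, 0.104]]
scene dish [0.494 0.005 0.008] [[0.494, 0.005]]
scene tray [ 0.495 -0.378  0.01 ] [[0.444, -0.315], [0.562, -0.345], [0.543, -0.435], [0.43, -0.416]]
scene pad [0.465 0.351 0.01 ] [[0.433, 0.401], [0.52, 0.386], [0.504, 0.292], [0.406, 0.324]]
scene hold [ 0.466 -0.184  0.03 ] [[0.397, -0.184], [0.534, -0.183]]
scene bottle [0.515 0.519 0.   ] [[0.515, 0.519]]
scene pot [ 0.559 -0.53   0.   ] [[0.559, -0.53]]
```

```bash
cat >> h.py <<'E'
def plan(x,y,z,yaw):
    s,T=tool();d=(np.array([x,y,z])-T[:3,3])*1000
    cy,sy=np.cos(np.radians(yaw)),np.sin(np.radians(yaw))
    G=np.array([[cy,sy,0],[sy,-cy,0],[0,0,-1.]])
    rv=R.from_matrix(T[:3,:3].T@G).as_rotvec(degrees=True)
    print('row',np.r_[T[:3,:3].T@d,rv].round(1).tolist(),'t',round(s['time'],2),'dist',np.linalg.norm(d).round(1))
def show():
    s,T=tool();print('t',round(s['time'],2),'pos',(T[:3,3]*1000).round(1),'yaw',np.degrees(np.arctan2(T[1,0],T[0,0])).round(2),'tilt',T[2,:2].round(4),'F',np.round(s['wrist_force'],1),'open',round(s['opening'],3))
def wrist(name=None):
    s,T=tool();f=grab_frame('wrist')
    if name: cv2.imwrite(f'pics/{name}.png',cv2.resize(f['color'][:,:,::-1],(800,600),interpolation=cv2.INTER_CUBIC))
    return f['color'],f['camera_matrix'],T@f['mount']
def u(px): return ((px[0]+.5)/1.5625-.5,(px[1]+.5)/1.5625-.5)
E
python3 -c "
from h import *
plan(.49,-.27,.30,11)"
```

```text
row [324.8, -169.3, -60.9, -0.0, 0.0, 14.7] t 0.25 dist 371.3
```

Emit:
apply_moves([
  [[40,-21,-8,0,0,3],[80,-42,-16,0,0,6],[115,-60,-24,0,0,9],[150,-80,-32,0,0,12],[185,-98,-40,0,0,14.7],[220,-116,-46,0,0,14.7],[255,-135,-52,0,0,14.7],[280,-148,-58,0,0,14.7]],
])

```text
time: 0.92
ee_pos: [0.4602, -0.3059, 0.2977]
ee_rot: [-0.0, 0.995, 0.096, 0.0]
wrist_force: [0.1, -1.2, 0.5]
opening: 1.0
```

```bash
python3 -c "
from h import *
show();plan(.49,-.27,.30,11)"
```

```text
t 0.92 pos [ 460.2 -305.9  297.7] yaw 11.01 tilt [ 0.0004 -0.0003] F [ 0.1 -1.2  0.5] open 1.0
row [36.1, -29.6, -2.3, -0.0, -0.0, 0.0] t 0.92 dist 46.7
```

Emit:
apply_moves([
  [[18,-15,-1,0,0,0],[36,-30,-2,0,0,0],[36,-30,-2,0,0,0]],
])

```text
time: 1.17
ee_pos: [0.4907, -0.2694, 0.2996]
ee_rot: [-0.0, 0.995, 0.097, 0.001]
wrist_force: [-0.3, 0.4, -0.4]
opening: 1.003
```

```bash
python3 -c "
from h import *
wrist('w1');wrist('w1');show();plan(.50,.16,.30,11)"
```

```text
t 1.27 pos [ 488.9 -271.8  299.2] yaw 11.06 tilt [-0.0002  0.    ] F [-0.9 -0.5  0.1] open 1.001
row [93.7, -421.7, -0.8, 0.0, 0.0, 0.1] t 1.27 dist 432.0
```

View pics/w1.png

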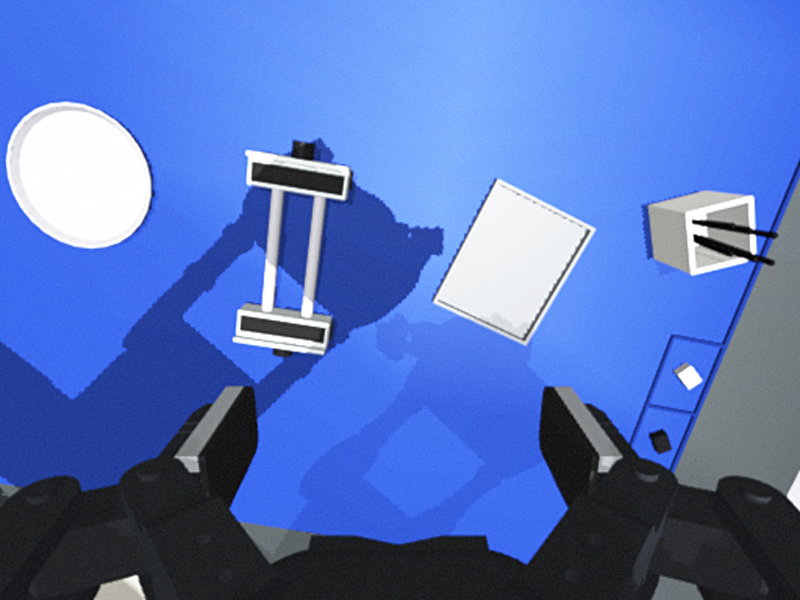

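The w1 view shows tray corners at (497,179), (596,229), (527,345) and (433,299). The dish rim is centred near (80,175), the holder's dark strips near (297,179) and (282,329), and the pot at (705,230).

Emit:
apply_moves([
  [[8,-40,0,0,0,0],[17,-80,0,0,0,0],[26,-120,0,0,0,0],[35,-160,0,0,0,0],[44,-200,0,0,0,0],[53,-240,0,0,0,0],[61,-280,0,0,0,0],[70,-320,0,0,0,0]],
])

```text
time: 1.93
ee_pos: [0.496, 0.0559, 0.2993]
ee_rot: [0.0, 0.995, 0.095, 0.0]
wrist_force: [1.5, -0.8, 0.0]
opening: 1.0
```

Emit:
apply_moves([
  [[8,-35,0,0,0,0],[17,-70,0,0,0,0],[24,-102,0,0,0,0],[24,-102,0,0,0,0],[24,-102,0,0,0,0]],
])

```text
time: 2.35
ee_pos: [0.5006, 0.1602, 0.299]
ee_rot: [0.0, 0.995, 0.096, -0.0]
wrist_force: [-0.1, -0.7, -0.1]
opening: 1.001
```

Run:
```python
from h import *
# w1 estimates from recorded pose
T=np.eye(4);c,s_=np.cos(np.radians(11.03)),np.sin(np.radians(11.03));T[:3,:3]=[[c,s_,0],[s_,-c,0],[0,0,-1]];T[:3,3]=[.4889,-.2718,.2992]
s,T2=tool();f=grab_frame('wrist');K=f['camera_matrix'];W=T@f['mount']
q=lambda L,z:np.array([ray(K,W,u(p),z) for p in L])[:,:2]
t=q([(497,179),(596,229),(527,345),(433,299)],.010);print('tray',t.mean(0).round(4),t.round(4).tolist())
print('ang',[np.degrees(np.arctan2(*(t[j]-t[i])[::-1])).round(1) for i,j in((0,1),(1,2),(2,3),(3,0))],[np.linalg.norm(t[j]-t[i]).round(4) for i,j in((0,1),(1,2),(2,3),(3,0))])
a=np.linspace(0,6.28,4);d=q([(7,165),(152,185),(65,101),(95,248)],.010);print('dish',d.mean(0).round(4),d.round(4).tolist())
h=q([(297.5,179),(282,329)],.028);print('hold',h.mean(0).round(4),h.round(4).tolist(),np.degrees(np.arctan2(*(h[0]-h[1])[::-1])).round(1),np.linalg.norm(h[0]-h[1]))
wrist('w2');wrist('w2');show()
```

```text
tray [ 0.4882 -0.3766] [[0.5584, -0.3439], [0.5339, -0.4397], [0.4167, -0.4098], [0.4439, -0.3132]]
ang [np.float64(-104.4), np.float64(165.7), np.float64(74.3), np.float64(-15.0)] [np.float64(0.0989), np.float64(0.121), np.float64(0.1003), np.float64(0.1186)]
dish [0.4924 0.0036] [[0.49, 0.0642], [0.4969, -0.0564], [0.5504, 0.016], [0.4323, -0.0095]]
hold [ 0.4615 -0.1827] [[0.5273, -0.1809], [0.3956, -0.1846]] 1.6 0.13173150002118558
t 2.5 pos [500.7 158.4 299.2] yaw 10.88 tilt [-0.0003  0.0003] F [-0.1 -0.1  0.3] open 1.0
```

View pics/w2.png

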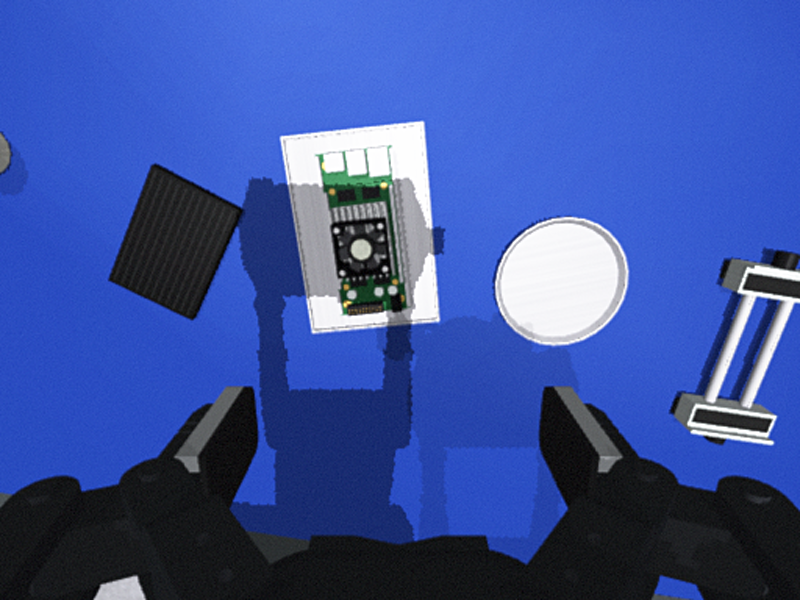

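w2 shows the pan with corners (281,136), (424,122), (440,320), (311,333); pad corners (154,164), (242,208), (193,319), (109,279); fan corners about (331,222), (385,218), (391,276), (337,279); dish centred at (561,281).

Run:
```python
from h import *
im,K,W=wrist()
q=lambda L,z:np.array([ray(K,W,u(p),z) for p in L])[:,:2]
def rep(n,L,z):
    t=q(L,z);e=[(t[(i+1)%4]-t[i]) for i in range(4)]
    print(n,t.mean(0).round(4),'ang',[np.degrees(np.arctan2(v[1],v[0])).round(1) for v in e],'len',[np.linalg.norm(v).round(4) for v in e])
rep('pan',[(281,136),(424,122),(440,320),(311,333)],.006)
rep('pad',[(154,164),(242,208),(193,319),(109,279)],.01)
rep('fan',[(331,222),(385,218),(391,276),(337,279)],.082)
d=q([(495,281),(628,281),(565,217),(557,345)],.01);print('dish',d.mean(0).round(4))
h=q([(773,282),(732,417)],.028);print('hold',h.mean(0).round(4),np.degrees(np.arctan2(*(h[0]-h[1])[::-1])).round(1),np.linalg.norm(h[0]-h[1]))
c=cv2.resize(im[60:240,160:340,::-1],(600,600),interpolation=cv2.INTER_CUBIC);cv2.imwrite('pics/w2c.png',c)
plan(.4985,.14,.16,11)
```

```text
pan [0.5019 0.1889] ang [np.float64(-73.8), np.float64(-163.2), np.float64(107.0), np.float64(16.1)] len [np.float64(0.12), np.float64(0.1749), np.float64(0.122), np.float64(0.1766)]
pad [0.461 0.352] ang [np.float64(-106.4), np.float64(162.5), np.float64(72.7), np.float64(-18.0)] len [np.float64(0.0795), np.float64(0.1154), np.float64(0.0807), np.float64(0.1142)]
fan [0.5031 0.1865] ang [np.float64(-74.8), np.float64(-163.5), np.float64(104.2), np.float64(14.7)] len [np.float64(0.0392), np.float64(0.0433), np.float64(0.0406), np.float64(0.0426)]
dish [0.493  0.0064]
hold [ 0.4659 -0.175 ] 7.1 0.1323565586371539
row [-5.7, 17.6, 139.3, 0.0, 0.0, -0.1] t 2.55 dist 140.5
```

Emit:
apply_moves([
  [[-5,10,25,0,0,-3],[-5,17,50,0,0,-5.5],[-5,17,80,0,0,-5.5],[-5,17,110,0,0,-5.5],[-5,17,135,0,0,-5.5],[-5,17,135,0,0,-5.5],[-5,17,135,0,0,-5.5],[-5,17,135,0,0,-5.5]],
], jaw=-0.32)

```text
time: 3.22
ee_pos: [0.4998, 0.1416, 0.1657]
ee_rot: [-0.0, 0.99, 0.143, 0.001]
wrist_force: [1.0, 0.5, 0.7]
opening: 0.66
```

Run:
```python
from h import *
wrist('w3');show()
im,K,W=wrist('w3');show()
```

```text
t 3.27 pos [500.  141.9 166. ] yaw 16.42 tilt [0.0024 0.0003] F [-0.3  0.6  0. ] open 0.659
t 3.32 pos [500. 142. 166.] yaw 16.43 tilt [0.0028 0.0004] F [-0.3  0.4  0.1] open 0.661
```

View pics/w3.png

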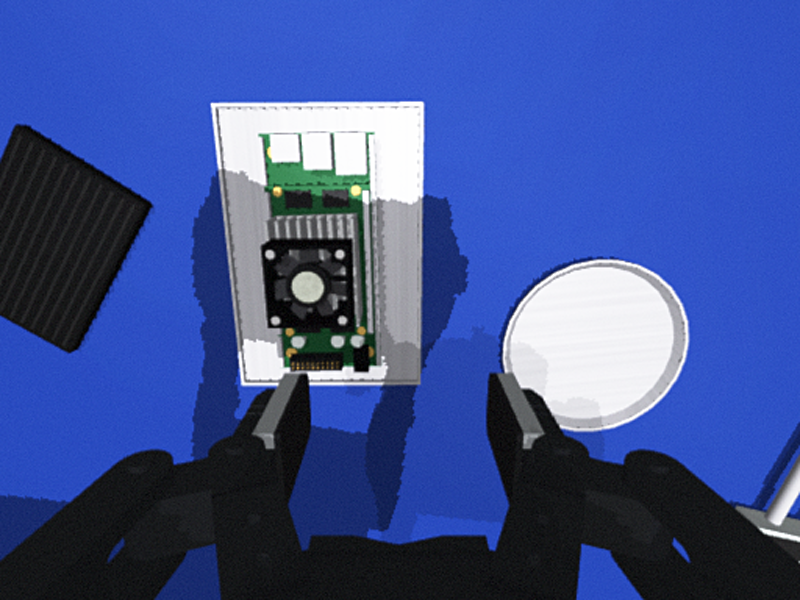

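w3 shows the fan from near: its top corners are about (262,242), (352,238), (356,327) and (267,329), and the pan corners are (211,103), (424,102), (420,384) and (243,385). The fingertips are at about (308,375) and (489,374).

Run:
```python
from h import *
im,K,W=wrist()
q=lambda L,z:np.array([ray(K,W,u(p),z) for p in L])[:,:2]
def rep(n,L,z):
    t=q(L,z);e=[(t[(i+1)%4]-t[i]) for i in range(4)]
    print(n,t.mean(0).round(4),'ang',[np.degrees(np.arctan2(v[1],v[0])).round(1) for v in e],'len',[np.linalg.norm(v).round(4) for v in e])
rep('fan',[(262,242),(352,238),(356,327),(267,329)],.082)
rep('pan',[(211,103),(424,102),(420,384),(243,385)],.006)
d=q([(503,340),(688,340),(600,259),(588,431)],.01);print('dish',d.mean(0).round(4))
c=im[130:240,150:260,::-1];cv2.imwrite('pics/w3c.png',cv2.resize(c,(660,660),interpolation=cv2.INTER_CUBIC)[:600])
```

```text
fan [0.5041 0.1864] ang [np.float64(-70.9), np.float64(-162.5), np.float64(107.9), np.float64(15.1)] len [np.float64(0.0411), np.float64(0.043), np.float64(0.0428), np.float64(0.0422)]
pan [0.5018 0.1895] ang [np.float64(-73.2), np.float64(-163.5), np.float64(106.8), np.float64(17.1)] len [np.float64(0.1206), np.float64(0.1759), np.float64(0.1189), np.float64(0.1761)]
dish [0.4953 0.008 ]
```

View pics/w3c.png

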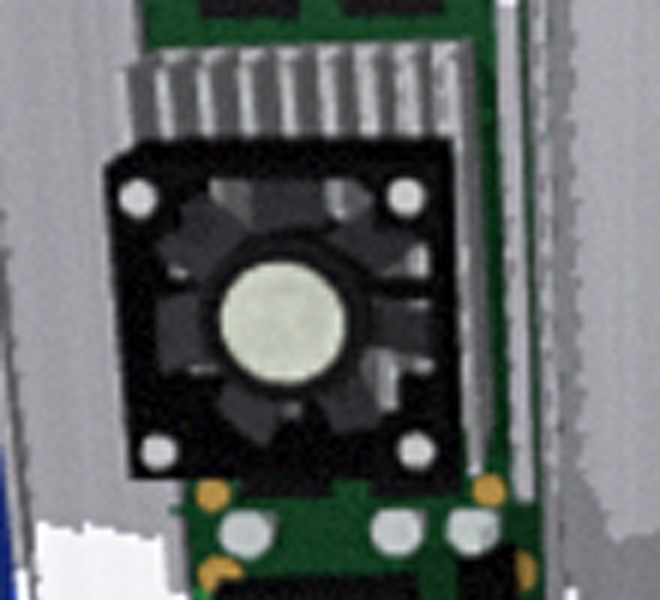

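The crop shows the fan's four screws at (138,198), (406,196), (416,450) and (158,452). The heat sink fins stick out past its far side.

Run:
```python
from h import *
im,K,W=wrist()
w=[ray(K,W,(150+(x+.5)/6-.5,130+(y+.5)/6-.5),.082)[:2] for x,y in((138,198),(406,196),(416,450),(158,452))]
w=np.array(w);print(w.mean(0).round(4),[np.degrees(np.arctan2(*(w[j]-w[i])[::-1])).round(1) for i,j in((3,0),(2,1),(1,0),(2,3))])
plan(.5025,.188,.105,16.4);plan(.5025,.188,.071,16.4)
```

```text
[0.5024 0.1873] [np.float64(16.6), np.float64(16.7), np.float64(106.9), np.float64(107.0)]
row [15.5, -43.2, 60.7, 0.0, -0.1, 0.1] t 3.42 dist 76.1
row [15.5, -43.2, 94.7, 0.0, -0.1, 0.1] t 3.42 dist 105.2
```

Emit:
apply_moves([
  [[8,-20,10,0,0,0],[15.3,-43,25,0,0,0],[15.3,-43,50,0,0,0],[15.3,-43,70,0,0,0],[15.3,-43,85,0,0,0],[15.3,-43,94,0,0,0],[15.3,-43,95,0,0,0],[15.3,-43,95,0,0,0]],
])

```text
time: 4.08
ee_pos: [0.5017, 0.1877, 0.0697]
ee_rot: [-0.0, 0.99, 0.143, 0.0]
wrist_force: [1.4, 0.2, -0.3]
opening: 0.66
```

```bash
python3 -c "
from h import *
show();plan(.5025,.1877,.071,16.6)"
```

```text
t 4.08 pos [501.7 187.7  69.7] yaw 16.45 tilt [0.0002 0.    ] F [ 1.4  0.2 -0.3] open 0.66
row [0.8, 0.2, -1.3, 0.0, -0.0, -0.1] t 4.08 dist 1.6
```

Close on the fan.

Emit:
apply_moves([
  [[1,0,-1,0,0,0],[1,0,-1,0,0,0],[1,0,-1,0,0,0],[1,0,-1,0,0,0],[1,0,-1,0,0,0],[1,0,-1,0,0,0]],
], jaw=1)

```text
time: 4.58
ee_pos: [0.5033, 0.1881, 0.0718]
ee_rot: [-0.0, 0.99, 0.143, 0.001]
wrist_force: [-0.9, 0.3, 7.5]
opening: 0.454
```

```bash
python3 -c "
from h import *
show();plan(.4935,.006,.120,16.6);plan(.4935,.006,.013,16.6)"
```

```text
t 4.58 pos [503.3 188.1  71.8] yaw 16.45 tilt [0.0024 0.0001] F [-0.9  0.3  7.5] open 0.454
row [-60.8, 171.9, -48.4, 0.0, -0.1, -0.2] t 4.58 dist 188.7
row [-61.1, 171.9, 58.6, 0.0, -0.1, -0.2] t 4.58 dist 191.6
```

Emit:
apply_moves([
  [[0,0,-2,0,0,0],[0,0,-6,0,0,0],[0,0,-15,0,0,0],[0,0,-27,0,0,0],[0,0,-39,0,0,0],[0,0,-48,0,0,0],[-5,12,-50,0,0,0],[-12,34,-50,0,0,0]],
])

```text
time: 5.25
ee_pos: [0.5009, 0.1526, 0.1214]
ee_rot: [-0.0, 0.99, 0.144, 0.001]
wrist_force: [-0.1, 0.3, -1.7]
opening: 0.454
```

Emit:
apply_moves([
  [[-9,26,0,0,0,0],[-18,52,0,0,0,0],[-27,78,0,0,0,0],[-35,100,0,0,0,0],[-42,120,0,0,0,0],[-47,132,0,0,0,0],[-49,138,0,0,0,0],[-49,138,0,0,0,0]],
])

```text
time: 5.92
ee_pos: [0.4924, 0.0044, 0.1204]
ee_rot: [0.0, 0.99, 0.142, -0.0]
wrist_force: [-0.8, 0.3, -0.1]
opening: 0.451
```

Run:
```python
from h import *
show();plan(.4935,.006,.013,16.6);im,K,W=wrist('w4')
```

```text
t 5.92 pos [492.4   4.4 120.4] yaw 16.36 tilt [-0.0001  0.0001] F [-0.8  0.3 -0.1] open 0.451
row [1.5, -1.2, 107.4, 0.0, 0.0, -0.2] t 5.92 dist 107.4
```

View pics/w4.png

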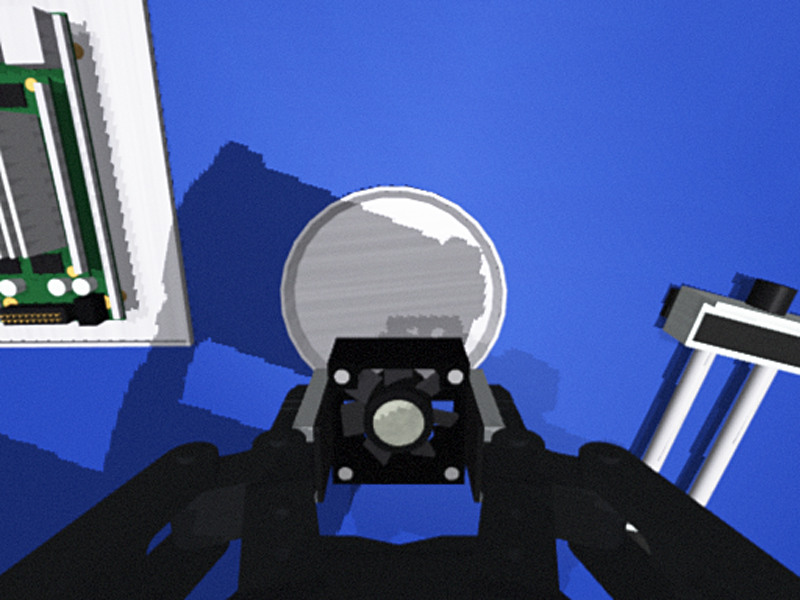

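w4 shows the fan held level, with screws at (342,377), (456,377), (452,473) and (345,474). The dish rim is at left 281, right 507 and top 186.

Run:
```python
from h import *
from scipy.optimize import least_squares
s,T=tool();im,K,W=wrist()
p=np.array([ray(K,W,u(x),.01)[:2] for x in((281,290),(507,290),(394,186),(310,222),(479,222))])
r=least_squares(lambda c:np.linalg.norm(p-c,axis=1)-.06,[.49,.005]);print('dish',r.x.round(4),r.fun.round(4))
f=np.array([ray(K,W,u(x),T[2,3]+.0102) for x in((342,377),(456,377),(452,473),(345,474))]).mean(0);print('fan',f.round(4))
d=np.r_[r.x-f[:2],0];print('tool shift mm',(T[:3,:3].T@d*1000).round(1),T[2,3])
```

```text
dish [0.4919 0.0071] [-0.0001 -0.0003 -0.     -0.0001  0.0002]
fan [0.4915 0.0047 0.1306]
tool shift mm [ 1.  -2.2  0. ] 0.12037316073184633
```

Emit:
apply_moves([
  [[1,-2,25,0,0,0],[1,-2,55,0,0,0],[1,-2,80,0,0,0],[1,-2,96,0,0,0],[1,-2,103,0,0,0],[1,-2,105.5,0,0,0],[1,-2,106.5,0,0,0],[1,-2,107,0,0,0]],
])

```text
time: 6.68
ee_pos: [0.4935, 0.0082, 0.014]
ee_rot: [0.0, 0.99, 0.143, 0.001]
wrist_force: [-0.5, 0.1, -0.9]
opening: 0.45
```

```bash
python3 -c "
from h import *
show()"
```

```text
t 6.68 pos [493.5   8.2  14. ] yaw 16.48 tilt [0.001  0.0004] F [-0.5  0.1 -0.9] open 0.45
```

Emit:
apply_moves([
  [[0,0,0.4,0,0,0],[0,0,0.8,0,0,0],[0,0,0.8,0,0,0]],
])

```text
time: 6.93
ee_pos: [0.4934, 0.0079, 0.013]
ee_rot: [0.0, 0.99, 0.143, 0.001]
wrist_force: [-0.3, 0.0, -0.1]
opening: 0.453
```

```bash
python3 -c "
from h import *
show()"
```

```text
t 6.93 pos [493.4   7.9  13. ] yaw 16.46 tilt [0.001  0.0004] F [-0.3  0.  -0.1] open 0.453
```

Emit:
apply_moves([
  [[0,0,0.4,0,0,0],[0,0,0.8,0,0,0],[0,0,0.8,0,0,0]],
])

```text
time: 7.18
ee_pos: [0.4934, 0.0079, 0.0128]
ee_rot: [0.0, 0.99, 0.143, 0.001]
wrist_force: [-3.5, 0.5, 23.9]
opening: 0.459
```

```bash
python3 -c "
from h import *
show()"
```

```text
t 7.18 pos [493.4   7.9  12.8] yaw 16.45 tilt [0.0013 0.0005] F [-3.5  0.5 23.9] open 0.459
```

Contact is at the predicted height. Release and lift.

Emit:
apply_moves([
  [[0,0,-0.6,0,0,0],[0,0,-0.6,0,0,0],[0,0,-0.6,0,0,0],[0,0,-0.6,0,0,0],[0,0,-10,0,0,0],[0,0,-30,0,0,0],[0,0,-60,0,0,0],[0,0,-95,0,0,0]],
], jaw=-0.32)

```text
time: 7.85
ee_pos: [0.492, 0.008, 0.1073]
ee_rot: [-0.0, 0.99, 0.143, -0.001]
wrist_force: [0.8, -0.2, -0.3]
opening: 0.657
```

```bash
python3 -c "
from h import *
show();plan(.4855,.130,.15,16.6)"
```

```text
t 7.85 pos [492.    8.  107.3] yaw 16.46 tilt [-0.0026 -0.0011] F [ 0.8 -0.2 -0.3] open 0.657
row [28.2, -118.9, -42.6, -0.1, 0.1, -0.1] t 7.85 dist 129.4
```

Emit:
apply_moves([
  [[7,-30,-14,0,0,0],[15,-65,-28,0,0,0],[22,-95,-42,0,0,0],[28,-115,-50,0,0,0],[28,-119,-50,0,0,0],[28,-119,-50,0,0,0]],
])

```text
time: 8.35
ee_pos: [0.486, 0.1312, 0.1576]
ee_rot: [-0.0, 0.99, 0.144, 0.001]
wrist_force: [-0.1, 0.4, -0.5]
opening: 0.661
```

Run:
```python
from h import *
wrist();im,K,W=wrist('w5');show()
np.savez('w5.npz',K=K,W=W)
```

```text
t 8.45 pos [485.8 129.5 156.7] yaw 16.48 tilt [-0.0006  0.0001] F [ 0.7  0.7 -0.6] open 0.661
```

View pics/w5.png

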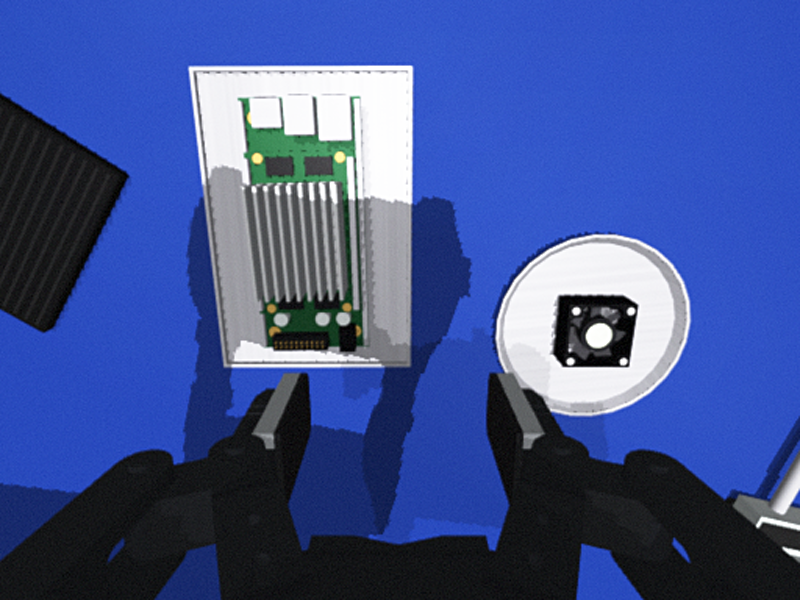

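w5 shows the fan flat and centred in the dish at (597,331). The heat sink top runs from about (245,186)/(341,183) to (259,301)/(348,300).

Run:
```python
from h import *
d=np.load('w5.npz');K,W=d['K'],d['W']
t=np.array([ray(K,W,u(x),.062)[:2] for x in((245,186),(341,183),(348,300),(259,301))])
e=[(t[(i+1)%4]-t[i]) for i in range(4)];print('sink',t.mean(0).round(4),[np.degrees(np.arctan2(v[1],v[0])).round(1) for v in e],[np.linalg.norm(v).round(4) for v in e])
plan(.5025,.188,.0495,16.6)
```

```text
sink [0.5043 0.1854] [np.float64(-71.6), np.float64(-161.8), np.float64(107.3), np.float64(18.5)] [np.float64(0.0445), np.float64(0.0565), np.float64(0.0442), np.float64(0.0557)]
row [32.6, -51.4, 107.1, 0.0, 0.0, -0.1] t 8.45 dist 123.2
```

Emit:
apply_moves([
  [[16,-26,15,0,0,0],[33,-50,35,0,0,0],[33,-50.5,60,0,0,0],[33,-50.5,80,0,0,0],[33,-50.5,96,0,0,0],[33,-50.5,105,0,0,0],[33,-50.5,107,0,0,0],[33,-50.5,107,0,0,0]],
])

```text
time: 9.12
ee_pos: [0.5034, 0.187, 0.0494]
ee_rot: [0.0, 0.99, 0.143, -0.001]
wrist_force: [0.3, -0.2, -0.3]
opening: 0.656
```

```bash
python3 -c "
from h import *
show();plan(.503,.1872,.0495,16.6)"
```

```text
t 9.12 pos [503.4 187.   49.4] yaw 16.4 tilt [-0.0012 -0.    ] F [ 0.3 -0.2 -0.3] open 0.656
row [-0.3, -0.3, -0.1, -0.0, 0.1, -0.2] t 9.12 dist 0.5
```

Emit:
apply_moves([
  [[0,0,0,0,0,0],[0,0,0,0,0,0],[0,0,0,0,0,0],[0,0,0,0,0,0],[0,0,0,0,0,0]],
], jaw=1)

```text
time: 9.53
ee_pos: [0.504, 0.1876, 0.0507]
ee_rot: [0.0, 0.99, 0.143, 0.001]
wrist_force: [-0.6, -4.0, 8.8]
opening: 0.503
```

```bash
python3 -c "
from h import *
show()"
```

```text
t 9.53 pos [504.  187.6  50.7] yaw 16.46 tilt [0.0015 0.0003] F [-0.6 -4.   8.8] open 0.503
```

Emit:
apply_moves([
  [[0,0,-2,0,0,0],[0,0,-6,0,0,0],[0,0,-15,0,0,0],[0,0,-30,0,0,0],[0,0,-50,0,0,0],[0,0,-75,0,0,0],[-3,8,-95,0,0,0],[-10,28,-100,0,0,0]],
])

```text
time: 10.2
ee_pos: [0.5034, 0.1596, 0.1535]
ee_rot: [-0.0, 0.99, 0.144, 0.003]
wrist_force: [0.9, -0.6, -0.2]
opening: 0.498
```

Emit:
apply_moves([
  [[-9,27,0,0,0,0],[-21,62,0,0,0,2],[-32,98,0,0,0,5],[-44,134,0,0,0,9],[-55,170,0,0,0,13],[-67,206,0,0,0,17],[-78,242,0,0,0,21],[-90,276,0,0,0,25]],
])

```text
time: 10.87
ee_pos: [0.4936, -0.1341, 0.1506]
ee_rot: [0.0, 0.997, -0.076, 0.001]
wrist_force: [0.2, 0.3, -0.4]
opening: 0.502
```

```bash
python3 -c "
from h import *
show();plan(.475,-.350,.150,-14.5)"
```

```text
t 10.87 pos [ 493.6 -134.1  150.6] yaw -8.75 tilt [0.001  0.0002] F [ 0.2  0.3 -0.4] open 0.502
row [14.4, 216.2, 0.7, 0.0, -0.1, 5.7] t 10.87 dist 216.7
```

Emit:
apply_moves([
  [[2,33,0,0,0,1],[4,68,0,0,0,2],[6,104,0,0,0,3],[8,140,0,0,0,4],[9,176,0,0,0,5.7],[11,210,0,0,0,5.7],[12,230,0,0,0,5.7],[12,238,0,0,0,5.7]],
])

```text
time: 11.53
ee_pos: [0.4699, -0.3724, 0.1505]
ee_rot: [0.001, 0.992, -0.125, 0.001]
wrist_force: [-0.5, -0.3, -1.3]
opening: 0.501
```

Run:
```python
from h import *
wrist();im,K,W=wrist('w6');show()
np.savez('w6.npz',K=K,W=W)
```

```text
t 11.63 pos [ 470.  -370.1  150.1] yaw -14.34 tilt [0.0004 0.0002] F [ 0.5  0.6 -2.5] open 0.501
```

View pics/w6.png

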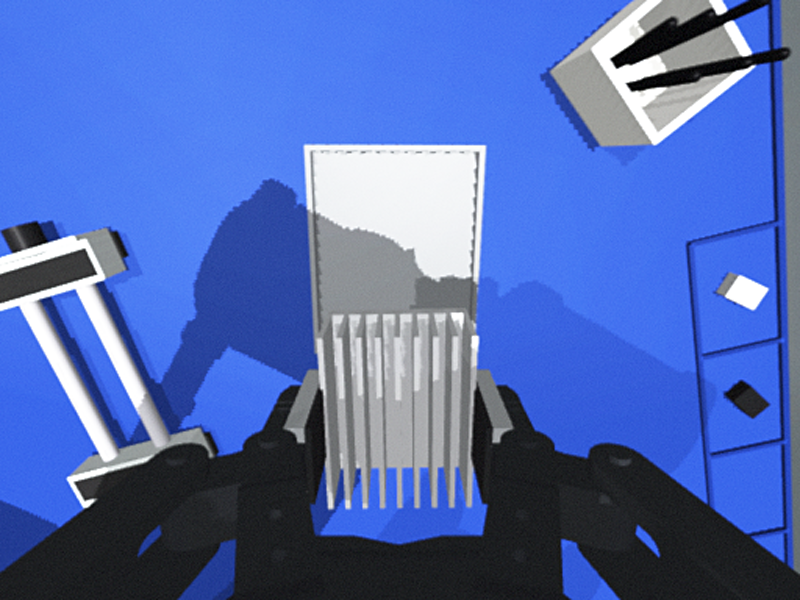

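w6 shows the far tray corners at (305,146) and (486,146), with sides running to (316,350) and (478,320). The sink is held square, with its near fin ends at row 507.

Run:
```python
from h import *
s,T=tool();d=np.load('w6.npz');K,W=d['K'],d['W']
Ti=np.linalg.inv(T)
tt=lambda p,z:(Ti@np.r_[ray(K,W,u(p),z),1])[:2]*1000
for p in((305,146),(486,146),(316,350),(479,320)): print('tray',tt(p,.010).round(1))
z=T[2,3]+.0113
for p in((330,507),(470,507),(325,315),(472,315)): print('sink top',tt(p,z).round(1),'bottom',tt(p,z-.025).round(1))
print('old tray in tool',(Ti@[.4882,-.3766,.01,1])[:2]*1000)
```

```text
tray [ 79.4 -48.7]
tray [79.5 49.2]
tray [-39.6 -48.6]
tray [-20.1  50.4]
sink top [-28.3 -19.3] bottom [-49.2 -23.5]
sink top [-28.3  23.7] bottom [-49.2  28.2]
sink top [ 33.9 -18.2] bottom [ 25.5 -22.1]
sink top [33.9 21.5] bottom [25.5 25.5]
old tray in tool [19.20311071  1.73454587]
```

Emit:
apply_moves([
  [[10,0,20,0,0,0],[19,0,50,0,0,0],[19,0,80,0,0,0],[19,0,105,0,0,0],[19,0,120,0,0,0],[19,0,128,0,0,0],[19,0,130,0,0,0],[19,0,131,0,0,0]],
])

```text
time: 12.3
ee_pos: [0.489, -0.3732, 0.0192]
ee_rot: [-0.0, 0.992, -0.124, 0.0]
wrist_force: [1.2, 0.8, -1.0]
opening: 0.499
```

Emit:
apply_moves([
  [[0,0,0.5,0,0,0],[0,0,1,0,0,0],[0,0,1,0,0,0]],
])

```text
time: 12.55
ee_pos: [0.4891, -0.3742, 0.0186]
ee_rot: [0.0, 0.992, -0.124, 0.001]
wrist_force: [0.3, -0.1, -1.1]
opening: 0.5
```

```bash
python3 -c "
from h import *
show()"
```

```text
t 12.55 pos [ 489.1 -374.2   18.6] yaw -14.24 tilt [0.0012 0.0007] F [ 0.3 -0.1 -1.1] open 0.5
```

Emit:
apply_moves([
  [[0,1,0.7,0,0,0],[0,1,1.4,0,0,0],[0,1,2,0,0,0],[0,1,2,0,0,0]],
])

```text
time: 12.88
ee_pos: [0.4886, -0.3753, 0.0168]
ee_rot: [0.0, 0.992, -0.124, 0.0]
wrist_force: [-4.0, 1.6, 15.7]
opening: 0.5
```

```bash
python3 -c "
from h import *
show()"
```

```text
t 12.88 pos [ 488.6 -375.3   16.8] yaw -14.25 tilt [0.0009 0.0006] F [-4.   1.6 15.7] open 0.5
```

Emit:
apply_moves([
  [[0,0,-0.5,0,0,0],[0,0,-0.5,0,0,0],[0,0,-0.5,0,0,0],[0,0,-0.5,0,0,0],[0,0,-10,0,0,0],[0,0,-35,0,0,0],[0,0,-70,0,0,0],[0,0,-105,0,0,0]],
], jaw=-0.32)

```text
time: 13.55
ee_pos: [0.4879, -0.3744, 0.1219]
ee_rot: [-0.001, 0.992, -0.124, -0.001]
wrist_force: [0.5, -1.1, -0.0]
opening: 0.664
```

```bash
python3 -c "
from h import *
show();plan(.425,-.215,.21,4)"
```

```text
t 13.55 pos [ 487.9 -374.4  121.9] yaw -14.24 tilt [-0.0015 -0.0009] F [ 0.5 -1.1 -0. ] open 0.664
row [-100.4, -139.1, -87.8, -0.1, 0.1, -18.2] t 13.55 dist 192.7
```

Emit:
apply_moves([
  [[-16,-22,-20,0,0,-3],[-33,-46,-40,0,0,-7],[-50,-70,-60,0,0,-11],[-67,-93,-80,0,0,-15],[-84,-116,-88,0,0,-18.2],[-100,-139,-88,0,0,-18.2],[-100,-139,-88,0,0,-18.2],[-100,-139,-88,0,0,-18.2]],
])

```text
time: 14.22
ee_pos: [0.4253, -0.2146, 0.2096]
ee_rot: [0.0, 0.999, 0.035, 0.0]
wrist_force: [0.4, -0.2, 0.7]
opening: 0.657
```

Run:
```python
from h import *
wrist();im,K,W=wrist('w7');show()
np.savez('w7.npz',K=K,W=W)
plan(.4855,.140,.165,16.6)
```

```text
t 14.32 pos [ 426.1 -216.1  209.2] yaw 3.96 tilt [0.0008 0.0007] F [0.5 0.3 0.4] open 0.658
row [83.8, -351.1, 44.0, 0.0, -0.0, -12.6] t 14.32 dist 363.7
```

View pics/w7.png

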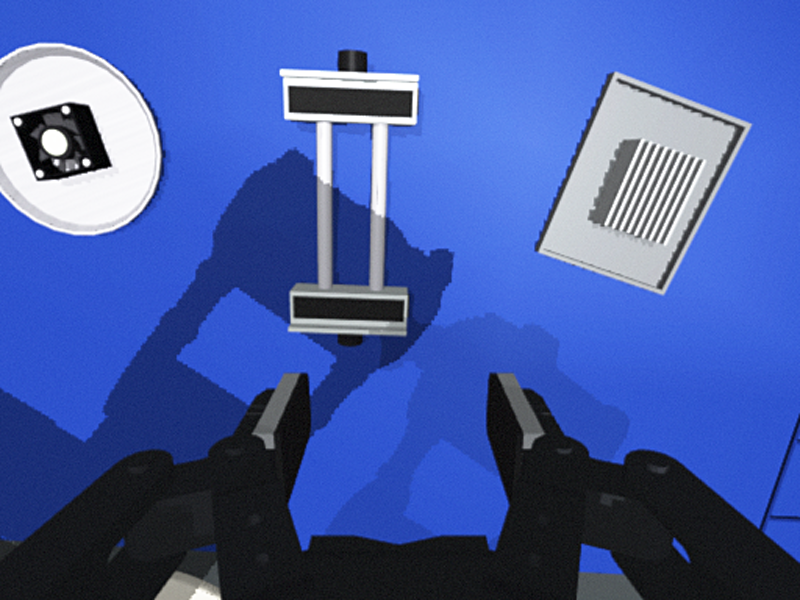

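w7 shows the sink flat and central in the tray at (655,185) and the fan still central in the dish. The holder strips are centred at (351,99.5) and (348.5,309), with the far lip at row 76 and the near lip at row 330.

Run:
```python
from h import *
d=np.load('w7.npz');K,W=d['K'],d['W']
q=lambda p,z:ray(K,W,u(p),z)[:2]
def pr(n,a,b,z):
    a,b=q(a,z),q(b,z);print(n,((a+b)/2).round(4),'yaw',np.degrees(np.arctan2(*(a-b)[::-1])).round(2),np.linalg.norm(a-b).round(4))
pr('strips',(351,99.5),(348.5,309),.028)
pr('rods',(352,122),(351,288),.016)
pr('lips',(349.5,74),(348,331.5),.036)
pr('farlip',(281,71),(418,77),.036);pr('nearlip',(289,330),(407,333),.036)
pr('farstrip',(288,100),(414,99),.028);pr('nearstrip',(292,309),(405,309),.028)
p=(q((655,190),.01));print(p)
```

```text
strips [ 0.4635 -0.1816] yaw 1.71 0.1334
rods [ 0.4633 -0.1817] yaw 2.11 0.1096
lips [ 0.4633 -0.1817] yaw 2.03 0.1598
farlip [ 0.5432 -0.179 ] yaw 91.79 0.0797
nearlip [ 0.3834 -0.1846] yaw 92.49 0.08
farstrip [ 0.5302 -0.1796] yaw 94.5 0.0763
nearstrip [ 0.3968 -0.1836] yaw 94.05 0.0775
[ 0.48984356 -0.38488688]
```

Emit:
apply_moves([
  [[9,-38,5,0,0,-1],[18,-75,10,0,0,-3],[27,-112,15,0,0,-5],[36,-150,20,0,0,-7],[45,-188,25,0,0,-9],[54,-226,30,0,0,-11],[63,-264,35,0,0,-12.6],[72,-300,40,0,0,-12.6]],
])

```text
time: 14.98
ee_pos: [0.4777, 0.0903, 0.1683]
ee_rot: [0.0, 0.989, 0.145, 0.0]
wrist_force: [1.4, -0.5, -0.4]
opening: 0.66
```

Emit:
apply_moves([
  [[12,-25,2,0,0,0],[23,-45,4,0,0,0],[23,-50,4,0,0,0],[23,-50,4,0,0,0]],
], jaw=-0.7)

```text
time: 15.32
ee_pos: [0.4852, 0.144, 0.1642]
ee_rot: [-0.0, 0.989, 0.145, -0.0]
wrist_force: [-0.1, -1.0, -0.0]
opening: 0.851
```

Run:
```python
from h import *
wrist();im,K,W=wrist();show()
np.savez('w8.npz',K=K,W=W)
cv2.imwrite('pics/w8.png',cv2.resize(im[30:240,80:360,::-1],(800,600),interpolation=cv2.INTER_CUBIC))
```

```text
t 15.42 pos [484.9 142.4 164.5] yaw 16.54 tilt [-0.0005  0.0001] F [ 1.1 -0.1 -0.1] open 0.853
```

View pics/w8.png

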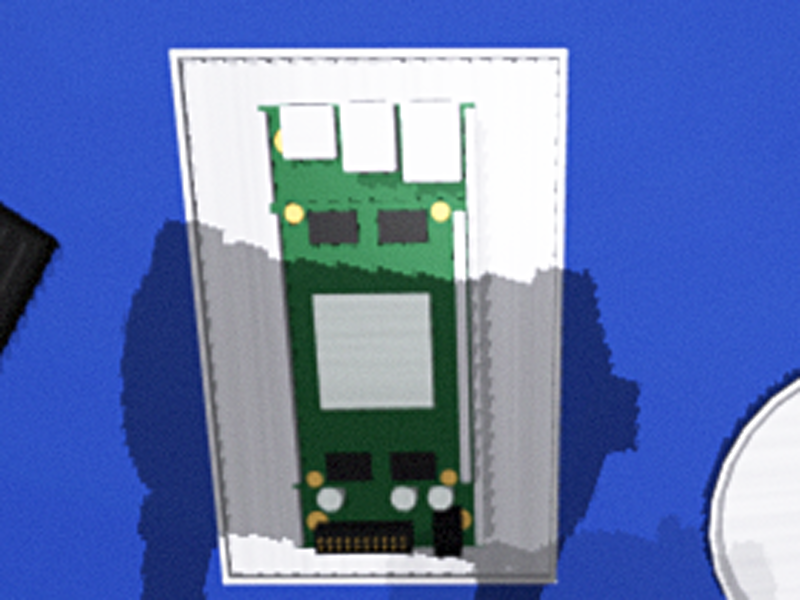

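w8 shows the module still seated. Its corner screws are at (294,213), (440,212), (449,478) and (315,480), and the chip is centred at (374,351).

Run:
```python
from h import *
d=np.load('w8.npz');K,W=d['K'],d['W']
s=280/800
v=lambda p:(80+(p[0]+.5)*s-.5,30+(p[1]+.5)*s-.5)
def rep(n,L,z):
    t=np.array([ray(K,W,v(p),z)[:2] for p in L]);e=[(t[(i+1)%4]-t[i]) for i in range(4)]
    print(n,t.mean(0).round(4),'ang',[np.degrees(np.arctan2(w[1],w[0])).round(1) for w in e],'len',[np.linalg.norm(w).round(4) for w in e])
rep('screws',[(294,213),(440,212),(449,478),(315,480)],.036)
rep('chip',[(312,293),(430,292),(433,408),(321,410)],.037)
rep('pan',[(170,50),(568,49),(556,582),(224,584)],.006)
plan(.5025,.188,.034,16.6)
```

```text
screws [0.5034 0.1875] ang [np.float64(-72.9), np.float64(-162.4), np.float64(107.6), np.float64(17.5)] len [np.float64(0.0417), np.float64(0.0798), np.float64(0.0419), np.float64(0.0802)]
chip [0.5035 0.1876] ang [np.float64(-72.8), np.float64(-163.1), np.float64(107.7), np.float64(17.6)] len [np.float64(0.0345), np.float64(0.0347), np.float64(0.034), np.float64(0.0351)]
pan [0.5017 0.1893] ang [np.float64(-73.2), np.float64(-163.4), np.float64(107.0), np.float64(16.8)] len [np.float64(0.1204), np.float64(0.1758), np.float64(0.1198), np.float64(0.1763)]
row [29.9, -38.7, 130.5, 0.0, 0.0, -0.1] t 15.42 dist 139.3
```

Emit:
apply_moves([
  [[15,-20,20,0,0,0],[30,-38.5,50,0,0,0],[30,-38.5,80,0,0,0],[30,-38.5,105,0,0,0],[30,-38.5,120,0,0,0],[30,-38.5,129,0,0,0],[30,-38.5,131.5,0,0,0],[30,-38.5,131.5,0,0,0]],
])

```text
time: 16.08
ee_pos: [0.5026, 0.1878, 0.0332]
ee_rot: [0.0, 0.99, 0.143, -0.0]
wrist_force: [0.8, 0.2, 0.5]
opening: 0.855
```

```bash
python3 -c "
from h import *
show();plan(.503,.188,.0325,16.8)"
```

```text
t 16.08 pos [502.6 187.8  33.2] yaw 16.49 tilt [-0.0004  0.    ] F [0.8 0.2 0.5] open 0.855
row [0.4, -0.1, 0.7, 0.0, 0.0, -0.3] t 16.08 dist 0.8
```

Emit:
apply_moves([
  [[0.5,0,0.5,0,0,-0.3],[0.5,0,0.5,0,0,-0.3],[0.5,0,0.5,0,0,-0.3],[0.5,0,0.5,0,0,-0.3],[0.5,0,0.5,0,0,-0.3],[0.5,0,0.5,0,0,-0.3]],
], jaw=1)

```text
time: 16.58
ee_pos: [0.5037, 0.1886, 0.0341]
ee_rot: [0.0, 0.989, 0.147, 0.001]
wrist_force: [-1.0, -3.9, 6.6]
opening: 0.636
```

```bash
python3 -c "
from h import *
show()"
```

```text
t 16.58 pos [503.7 188.6  34.1] yaw 16.87 tilt [0.0023 0.0004] F [-1.  -3.9  6.6] open 0.636
```

Emit:
apply_moves([
  [[0,0,-1,0,0,0],[0,0,-3,0,0,0],[0,0,-7,0,0,0],[0,0,-15,0,0,0],[0,0,-30,0,0,0],[0,0,-55,0,0,0],[0,0,-85,0,0,0],[0,0,-110,0,0,0]],
])

```text
time: 17.25
ee_pos: [0.5028, 0.1888, 0.145]
ee_rot: [-0.0, 0.989, 0.147, 0.0]
wrist_force: [2.2, -0.5, -0.2]
opening: 0.637
```

```bash
python3 -c "
from h import *
show();plan(.4375,.359,.15,-17.4)"
```

```text
t 17.25 pos [502.8 188.8 145. ] yaw 16.86 tilt [ 0.0006 -0.    ] F [ 2.2 -0.5 -0.2] open 0.637
row [-13.1, -181.8, -5.0, -0.0, -0.0, 34.3] t 17.25 dist 182.4
```

Emit:
apply_moves([
  [[-2,-20,-2,0,0,4],[-4,-45,-5,0,0,9],[-6,-72,-5,0,0,14],[-8,-100,-5,0,0,19],[-10,-128,-5,0,0,24],[-12,-155,-5,0,0,29],[-13,-173,-5,0,0,33],[-13,-182,-5,0,0,34.3]],
])

```text
time: 17.92
ee_pos: [0.4366, 0.3613, 0.1485]
ee_rot: [-0.0, 0.988, -0.153, 0.0]
wrist_force: [0.5, 0.2, -1.1]
opening: 0.63
```

Emit:
apply_moves([
  [[0,0,0,0,0,0],[0,0,0,0,0,0]],
])

```text
time: 18.08
ee_pos: [0.4375, 0.3593, 0.1482]
ee_rot: [-0.0, 0.989, -0.151, 0.0]
wrist_force: [1.2, -0.2, -0.6]
opening: 0.631
```

Run:
```python
from h import *
im,K,W=wrist('w9');show()
np.savez('w9.npz',K=K,W=W)
```

```text
t 18.13 pos [437.7 358.8 148.1] yaw -17.36 tilt [ 0.0002 -0.    ] F [ 0.5  0.8 -0.8] open 0.634
```

View pics/w9.png

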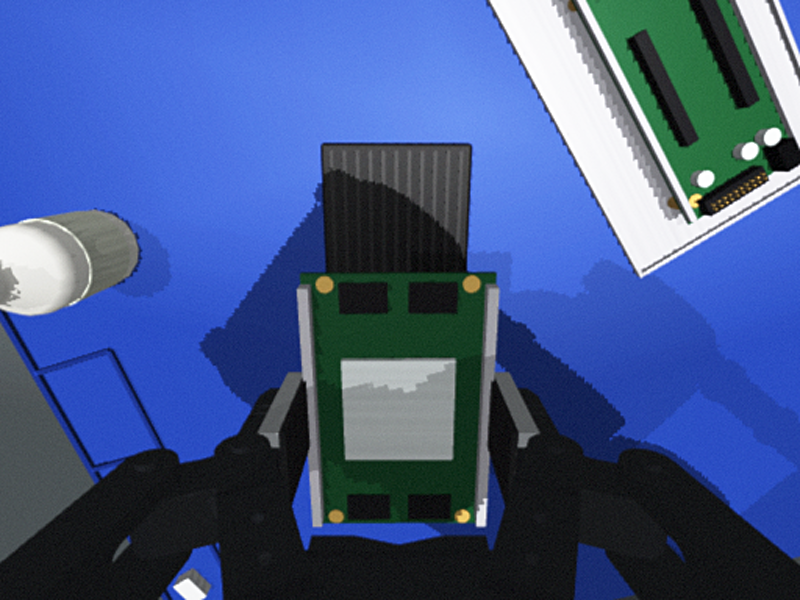

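w9 shows the module held level, with screws at (324,285), (471,284), (462,516) and (336,516). The pad's far corners are at (322,144) and (471,144), and the bottle is well clear.

Run:
```python
from h import *
s,T=tool();d=np.load('w9.npz');K,W=d['K'],d['W'];Ti=np.linalg.inv(T)
tt=lambda p,z:((Ti@np.r_[ray(K,W,u(p),z),1])[:2]*1000).round(1)
for p in((322,144),(471,144),(327,270),(467,265)):print('pad',tt(p,.010))
print('mod',np.array([tt(p,T[2,3]-.0061+.008) for p in((324,285),(471,284),(462,516),(336,516))]).mean(0))
print('oldpad',(Ti@[.461,.352,.01,1])[:2]*1000)
```

```text
pad [ 79.6 -41.7]
pad [79.7 38.2]
pad [ 10.3 -41.9]
pad [13.4 38.9]
mod [-0.6   -0.675]
oldpad [24.24666105 -0.45777412]
```

Emit:
apply_moves([
  [[12,0,20,0,0,0],[23,-0.5,50,0,0,0],[23,-0.5,80,0,0,0],[23,-0.5,105,0,0,0],[23,-0.5,120,0,0,0],[23,-0.5,127,0,0,0],[23,-0.5,129,0,0,0],[23,-0.5,130,0,0,0]],
])

```text
time: 18.8
ee_pos: [0.4602, 0.3524, 0.0181]
ee_rot: [-0.0, 0.988, -0.152, 0.0]
wrist_force: [0.3, 0.2, -0.6]
opening: 0.634
```

Emit:
apply_moves([
  [[0,0,0.5,0,0,0],[0,0,1,0,0,0],[0,0,1.3,0,0,0],[0,0,1.3,0,0,0]],
])

```text
time: 19.13
ee_pos: [0.46, 0.3529, 0.017]
ee_rot: [-0.0, 0.988, -0.152, 0.0]
wrist_force: [-0.3, 0.3, 0.0]
opening: 0.636
```

```bash
python3 -c "
from h import *
show()"
```

```text
t 19.13 pos [460.  352.9  17. ] yaw -17.43 tilt [ 0.0007 -0.0008] F [-0.3  0.3  0. ] open 0.636
```

Emit:
apply_moves([
  [[0,0,0.5,0,0,0],[0,0,1,0,0,0],[0,0,1.4,0,0,0],[0,0,1.4,0,0,0]],
])

```text
time: 19.47
ee_pos: [0.46, 0.3529, 0.0161]
ee_rot: [-0.0, 0.988, -0.152, 0.0]
wrist_force: [-3.3, -2.2, 20.1]
opening: 0.635
```

```bash
python3 -c "
from h import *
show()"
```

```text
t 19.47 pos [460.  352.9  16.1] yaw -17.43 tilt [ 0.0007 -0.0008] F [-3.3 -2.2 20.1] open 0.635
```

Emit:
apply_moves([
  [[0,0,-0.4,0,0,0],[0,0,-0.4,0,0,0],[0,0,-0.4,0,0,0],[0,0,-0.4,0,0,0],[0,0,-10,0,0,0],[0,0,-35,0,0,0],[0,0,-70,0,0,0],[0,0,-105,0,0,0]],
], jaw=-0.7)

```text
time: 20.13
ee_pos: [0.4592, 0.3523, 0.1212]
ee_rot: [0.001, 0.988, -0.152, -0.001]
wrist_force: [0.2, 1.0, 0.7]
opening: 0.851
```

```bash
python3 -c "
from h import *
show();plan(.4855,.180,.19,16.6)"
```

```text
t 20.13 pos [459.2 352.3 121.2] yaw -17.45 tilt [-0.0012  0.0013] F [0.2 1.  0.7] open 0.851
row [76.7, 156.6, -68.6, 0.1, 0.1, -34.0] t 20.13 dist 187.4
```

Emit:
apply_moves([
  [[6,20,-15,0,0,-4],[12,40,-30,0,0,-9],[19,65,-45,0,0,-14],[26,90,-60,0,0,-19],[33,115,-68,0,0,-24],[40,140,-68,0,0,-29],[48,165,-68,0,0,-34],[48,165,-68,0,0,-34]],
])

```text
time: 20.8
ee_pos: [0.4556, 0.1776, 0.1888]
ee_rot: [0.0, 0.989, 0.147, -0.0]
wrist_force: [0.7, -0.2, -0.3]
opening: 0.85
```

Emit:
apply_moves([
  [[0,0,0,0,0,0],[0,0,0,0,0,0]],
])

```text
time: 20.97
ee_pos: [0.4562, 0.1812, 0.1884]
ee_rot: [-0.0, 0.99, 0.143, 0.0]
wrist_force: [-1.3, 1.1, -0.3]
opening: 0.854
```

Run:
```python
from h import *
im,K,W=wrist('w10');show()
np.savez('w10.npz',K=K,W=W)
```

```text
t 21.02 pos [456.2 181.5 188.3] yaw 16.5 tilt [ 0.0004 -0.0002] F [ 0.   0.5 -0.4] open 0.852
```

View pics/w10.png

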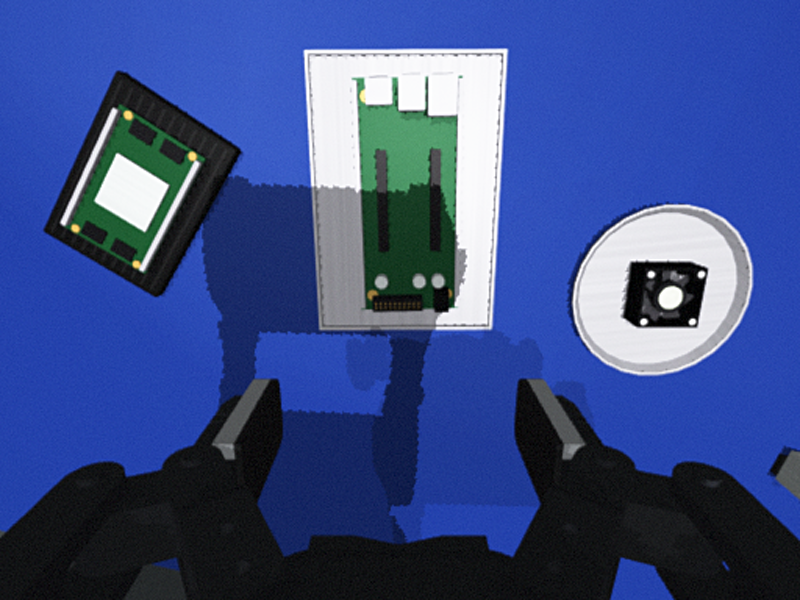

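w10 shows the module centred lengthways on the pad at (136,190) and the fan fine. The bare carrier is in the pan, with corners about (353,78), (463,76), (454,309) and (364,309).

Run:
```python
from h import *
d=np.load('w10.npz');K,W=d['K'],d['W']
q=lambda p,z:ray(K,W,u(p),z)[:2]
t=np.array([q(p,.022) for p in((353,78),(463,76),(454,309),(364,309))]);print('car',t.mean(0).round(4),[np.linalg.norm(t[i]-t[i-1]).round(4) for i in range(4)])
t=np.array([q(p,.026) for p in((382,150),(435,150),(435,250),(384,250))]);print('conn',t.mean(0).round(4))
m=np.array([q(p,.018) for p in((128,116),(194,157),(137,265),(76,229))]);print('module',m.mean(0).round(4),np.degrees(np.arctan2(*(m[0]-m[3])[::-1])))
m=np.array([q(p,.010) for p in((121,72),(241,151),(161,296),(45,230))]);print('pad',m.mean(0).round(4),np.degrees(np.arctan2(*(m[0]-m[3])[::-1])))
plan(.5028,.188,.05,16.6);plan(.5028,.188,.0105,16.6)
```

```text
car [0.5036 0.1885] [np.float64(0.1384), np.float64(0.0627), np.float64(0.1394), np.float64(0.0588)]
conn [0.5037 0.1883]
module [0.4591 0.3525] -16.680065612767706
pad [0.4603 0.3516] -18.22586197180665
row [46.5, 7.0, 138.3, -0.0, -0.0, -0.1] t 21.02 dist 146.1
row [46.5, 7.1, 177.8, -0.0, -0.0, -0.1] t 21.02 dist 183.9
```

Emit:
apply_moves([
  [[16,3,25,0,0,0],[32,5,55,0,0,0],[47,7,85,0,0,0],[47,7,115,0,0,0],[47,7,138,0,0,0],[47,7,138,0,0,0],[47,7,138,0,0,0]],
], jaw=-0.8)

```text
time: 21.6
ee_pos: [0.5025, 0.1882, 0.0495]
ee_rot: [0.0, 0.99, 0.144, -0.001]
wrist_force: [0.2, 0.2, 0.4]
opening: 0.9
```

```bash
python3 -c "
from h import *
show();plan(.5034,.1883,.0103,16.7)"
```

```text
t 21.6 pos [502.5 188.2  49.5] yaw 16.58 tilt [-0.0024 -0.0001] F [0.2 0.2 0.4] open 0.9
row [1.0, 0.2, 39.2, -0.0, 0.1, -0.1] t 21.6 dist 39.2
```

Emit:
apply_moves([
  [[0,0,8,0,0,0],[0.5,0,18,0,0,0],[0.5,0,28,0,0,0],[0.5,0,35,0,0,0],[0.5,0,38.5,0,0,0],[0.5,0,39,0,0,0],[0.5,0,39,0,0,0]],
])

```text
time: 22.18
ee_pos: [0.5035, 0.1877, 0.0108]
ee_rot: [0.0, 0.99, 0.144, -0.0]
wrist_force: [-0.4, -0.9, -0.9]
opening: 0.899
```

Emit:
apply_moves([
  [[0,0,0,0,0,0],[0,0,0,0,0,0],[0,0,0,0,0,0],[0,0,0,0,0,0],[0,0,0,0,0,0]],
], jaw=1)

```text
time: 22.6
ee_pos: [0.5038, 0.1878, 0.0117]
ee_rot: [-0.0, 0.99, 0.144, 0.0]
wrist_force: [-1.6, -1.4, 8.3]
opening: 0.731
```

```bash
python3 -c "
from h import *
show()"
```

```text
t 22.6 pos [503.8 187.8  11.7] yaw 16.56 tilt [0.0008 0.0001] F [-1.6 -1.4  8.3] open 0.731
```

Emit:
apply_moves([
  [[0,0,-1,0,0,0],[0,0,-3,0,0,0],[0,0,-7,0,0,0],[0,0,-15,0,0,0],[0,0,-30,0,0,0],[0,0,-55,0,0,0],[0,0,-85,0,0,0],[0,0,-110,0,0,0]],
])

```text
time: 23.27
ee_pos: [0.5035, 0.1877, 0.1232]
ee_rot: [-0.0, 0.99, 0.144, 0.0]
wrist_force: [0.5, -0.5, -0.8]
opening: 0.73
```

```bash
python3 -c "
from h import *
show();plan(.4634,-.1817,.13,2)"
```

```text
t 23.27 pos [503.5 187.7 123.2] yaw 16.56 tilt [0.0004 0.    ] F [ 0.5 -0.5 -0.8] open 0.73
row [-143.7, 342.7, -6.9, -0.0, -0.0, 14.6] t 23.27 dist 371.7
```

Emit:
apply_moves([
  [[-7,16,-2,0,0,0],[-18,42,-4,0,0,1],[-31,74,-7,0,0,3],[-45,107,-7,0,0,5],[-59,140,-7,0,0,7],[-73,174,-7,0,0,9],[-87,208,-7,0,0,11],[-101,242,-7,0,0,13]],
])

```text
time: 23.93
ee_pos: [0.4753, -0.0746, 0.1287]
ee_rot: [0.0, 1.0, 0.03, 0.0]
wrist_force: [0.9, 0.2, -1.6]
opening: 0.725
```

Emit:
apply_moves([
  [[-8,33,0,0,0,0.5],[-14,62,0,0,0,1],[-18,85,0,0,0,1.6],[-20,100,0,0,0,1.6],[-20,105,0,0,0,1.6],[-20,105,0,0,0,1.6]],
])

```text
time: 24.43
ee_pos: [0.4624, -0.18, 0.1285]
ee_rot: [0.0, 1.0, 0.016, 0.0]
wrist_force: [-0.0, 0.4, -2.4]
opening: 0.728
```

```bash
python3 -c "
from h import *
show();plan(.4634,-.1817,.0217,2)"
```

```text
t 24.43 pos [ 462.4 -180.   128.5] yaw 1.86 tilt [0.0007 0.0004] F [-0.   0.4 -2.4] open 0.728
row [0.9, 1.7, 106.8, 0.0, -0.0, -0.1] t 24.43 dist 106.8
```

Emit:
apply_moves([
  [[0,1,10,0,0,0],[0,1,25,0,0,0],[0,1,40,0,0,0],[0,1,52,0,0,0],[0,1,60,0,0,0],[0,1,60,0,0,0]],
])

```text
time: 24.93
ee_pos: [0.4616, -0.1787, 0.0664]
ee_rot: [-0.001, 1.0, 0.018, -0.001]
wrist_force: [0.1, 1.1, -1.4]
opening: 0.731
```

Run:
```python
from h import *
wrist();im,K,W=wrist('w11');show()
np.savez('w11.npz',K=K,W=W)
```

```text
t 25.03 pos [ 462.3 -179.4   67.9] yaw 2.0 tilt [-0.0007 -0.0004] F [-0.4 -0.8 -1.3] open 0.731
```

View pics/w11.png

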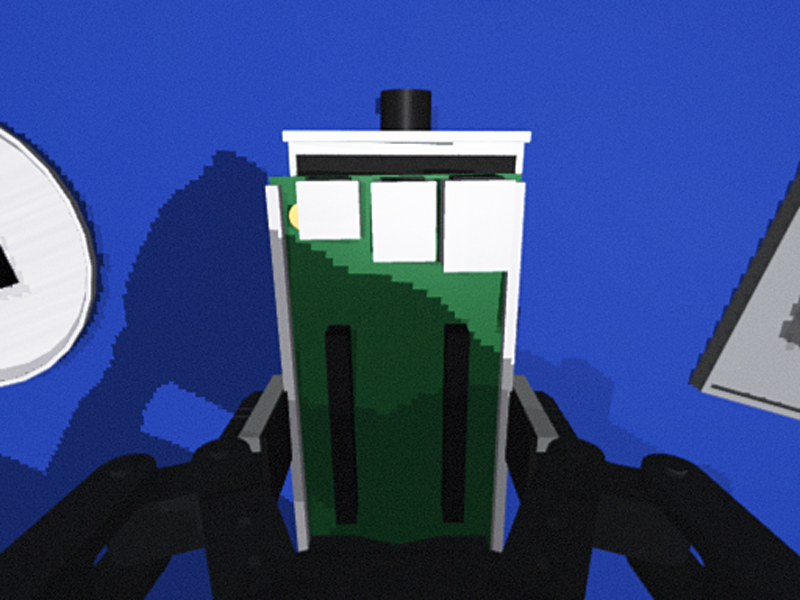

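w11 shows the carrier held level. Its far edge is at row 178 from column 268 to 525, and the far holder lip is at rows 132–141 from column 283 to 531.

Run:
```python
from h import *
s,T=tool();d=np.load('w11.npz');K,W=d['K'],d['W'];Ti=np.linalg.inv(T);z=T[2,3]
tt=lambda p,z:((Ti@np.r_[ray(K,W,u(p),z),1])[:2]*1000).round(1)
print('lip outer',tt((283,132),.036),tt((531,132),.036),'inner',tt((407,141),.036))
print('car far',tt((272,178),z+.0095),tt((523,177),z+.0095),'rail near',tt((298,550),z+.0123),tt((503,550),z+.0123),'conn',tt((339,424),z+.0145),tt((455,424),z+.0145))
print('holder',(Ti@[.4634,-.1817,.028,1])[:2]*1000)
```

```text
lip outer [ 81.6 -37.9] [81.7 42.4] inner [78.9  2.3]
car far [ 69.1 -32.1] [69.5 30.6] rail near [-43.6 -31.7] [-43.5  32.4] conn [  2.5 -17.1] [ 2.6 15.5]
holder [1.06443476 2.37924964]
```

Emit:
apply_moves([
  [[1,1,6,0,0,0],[1.5,2.3,16,0,0,0],[1.5,2.3,28,0,0,0],[1.5,2.3,37,0,0,0],[1.5,2.3,42,0,0,0],[1.5,2.3,43.5,0,0,0],[1.5,2.3,44,0,0,0],[1.5,2.3,44,0,0,0]],
])

```text
time: 25.7
ee_pos: [0.464, -0.1823, 0.0241]
ee_rot: [0.0, 1.0, 0.017, 0.0]
wrist_force: [0.3, 0.9, -1.8]
opening: 0.734
```

```bash
python3 -c "
from h import *
show()"
```

```text
t 25.7 pos [ 464.  -182.3   24.1] yaw 1.96 tilt [0.0001 0.0001] F [ 0.3  0.9 -1.8] open 0.734
```

Emit:
apply_moves([
  [[0,0,0.7,0,0,0],[0,0,1.4,0,0,0],[0,0,2,0,0,0],[0,0,2.6,0,0,0],[0,0,2.6,0,0,0]],
])

```text
time: 26.12
ee_pos: [0.4641, -0.1823, 0.0218]
ee_rot: [0.0, 1.0, 0.017, 0.0]
wrist_force: [-1.5, 0.6, 7.6]
opening: 0.731
```

```bash
python3 -c "
from h import *
show()"
```

```text
t 26.12 pos [ 464.1 -182.3   21.8] yaw 1.96 tilt [0.0005 0.0002] F [-1.5  0.6  7.6] open 0.731
```

Seated at the predicted height. Release and rise.

Emit:
apply_moves([
  [[0,0,0,0,0,0],[0,0,0,0,0,0],[0,0,0,0,0,0],[0,0,0,0,0,0],[0,0,-8,0,0,0],[0,0,-30,0,0,0],[0,0,-65,0,0,0],[-10,0,-100,0,0,0]],
], jaw=-0.8)

```text
time: 26.78
ee_pos: [0.4546, -0.1826, 0.1227]
ee_rot: [-0.0, 1.0, 0.017, -0.0]
wrist_force: [-0.0, -0.3, 0.5]
opening: 0.901
```

Emit:
apply_moves([
  [[-10,0,-30,0,0,0],[-20,0,-60,0,0,0],[-30,0,-90,0,0,0],[-35,0,-110,0,0,0],[-35,0,-110,0,0,0],[-35,0,-110,0,0,0]],
])

```text
time: 27.28
ee_pos: [0.4191, -0.184, 0.2327]
ee_rot: [0.001, 1.0, 0.017, 0.001]
wrist_force: [-0.3, 0.7, -0.3]
opening: 0.901
```

Run:
```python
from h import *
wrist();im,K,W=wrist('w12');show()
np.savez('w12.npz',K=K,W=W)
```

```text
t 27.38 pos [ 418.7 -183.6  231. ] yaw 1.96 tilt [-0.0004 -0.0003] F [ 0.7  0.4 -0.3] open 0.9
```

View pics/w12.png

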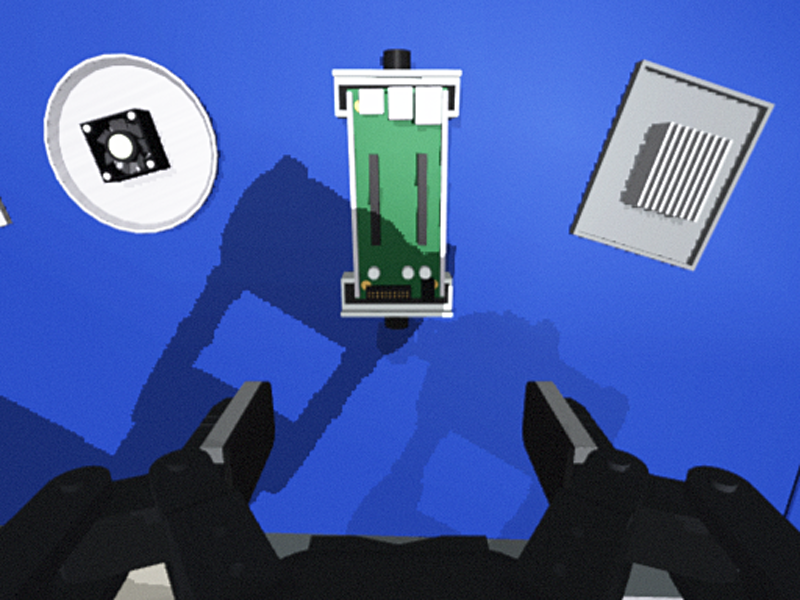

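w12 shows the carrier lying square and central on both jaws, between the lips (columns 350–446, rows 88–300). The fan at (122,147) and the sink at (675,172) are still central.

```bash
python3 -c "
from h import *
show();print(sign_off())"
```

```text
t 27.38 pos [ 418.7 -183.6  231. ] yaw 1.96 tilt [-0.0004 -0.0003] F [ 0.7  0.4 -0.3] open 0.9
the job is handed in; nothing more can be done
None
```

I took the computer apart in the order you asked and handed the job in at 27.4 s:
- **Fan:** in the middle of the round dish.
- **Heat sink:** in the middle of the tray.
- **Module:** lengthways on the middle of the rubber pad.
- **Carrier:** on both holder jaws, between the end lips.

I lowered each part until the wrist felt light contact before letting go. The highest reading was 24 N, with the fan.

**Last checks:** the final wrist picture shows the carrier flat and centred between the lips, with the fan and heat sink still central. The module was last seen after it was set down; it measured within about 2 mm of the pad's centre. Its angle measured about 1.5° off the pad's, which is about as well as I could read it.

**Not rechecked:** I took no last picture of the bottle, the pot or the module. The arm stayed well clear of the bottle and pot, and nothing in the forces suggested contact. The position estimates disagreed with each other by 1–3 mm, which is within the fits.

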